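# Ready the visitors' pen caddy in the hall

### The job

Get the visitors' caddy ready: take the blue pen from its wooden rest and push it down past the sprung jaw into the fork clip on top of the caddy, until it lies fully home and the jaw has closed over it, and let go of the pen. Then turn the caddy, without spinning it, until the red-lidded jar stands at the brass pointer on the caddy's foot, and finish while the gripper is still holding the red jar there to keep the turntable still. Leave the other things on the table where they are.

Things in the scene. Friction and masses are not known exactly. Their poses are not given: they have to be found in the camera images.
- pen: Loose blue pen with a white cap, a plain round rod 14 mm in diameter and 140 mm long, about 35 g. Origin at the middle of its axis; its x axis runs along the pen. It starts level on a wooden rest, its axis 40 mm above the table.
- pen_rest: Fixed wooden pen rest, 110 x 50 mm, with two notched posts at 42 mm either side of its middle (10 mm wide along the pen, 43 mm tall, 26 mm wide); between them it is open down to its 8 mm thick floor. Origin at the centre of its underside; x along the pen.
- clip_seat (a point): The middle of the pen's axis when fully seated in the clip on the caddy's hub: on the turning axis, 100 mm above the table. x: along the seated pen (either end may lead); y: towards the sprung jaw; z: up. It turns with the carousel; x is at 45 degrees to the line from the axis to the red jar.
- clip: Two steel forks, open upwards, 24 to 31 mm either side of the seat along x, 15.5 mm wide between cheeks; origin at the seat, axes as clip_seat. The fixed cheeks on -y rise 25 mm above the seat and flare outwards. Between the forks (48 mm clear along x) it is open down to 27 mm below the seat, so fingers can straddle the pen there.
- jaw (a joint): Angle of the sprung brass jaw (one part, two arms 32 to 37 mm either side of the seat along the pen, 24 mm above it, sloping noses over the slot), rad: 0 closed, about 0.2 as the pen passes the noses, at most 0.6. The spring closes it over the seated pen. Pushing past takes roughly 5 to 15 N downwards.
- carousel (a joint): Angle of the turntable on its foot, rad, counter-clockwise from above; 0: red jar at the pointer. It starts between 0.6 and 2.1, has no spring, stays where it is left (bearing friction about 0.06 N m). A round wooden board 250 mm in diameter, top 26 mm above the table, with a hub 86 mm in diameter up to 66 mm.
- red_jar: Jar with a red lid and red band, fixed to the turntable 90 mm from its axis, a cylinder 44 mm in diameter, 80 mm tall; origin at the centre of its underside, 26 mm above the table; x radially outwards, z up. Like jars with cream, green and black lids stand at 90 degree steps round the same circle. No jar comes off.
- pointer (a point): Where the red jar's origin must come: 90 mm from the turning axis, 26 mm above the table, on the line of the brass pointer, a fixed tongue 24 mm wide on the foot whose raised tip stands out past the turntable's rim, 136 to 158 mm from the axis, on the side away from the robot. x: outwards along the pointer.
- caddy_base: Fixed round foot of the caddy; origin on the turning axis at table height; x towards the brass pointer.
- guest_book: Bystander: closed red guest book, 154 x 115 x 26 mm, lying flat, fixed; origin at the centre of its underside.
- figurine_a: Bystander: small black turned figurine, 42 mm in diameter, 104 mm tall; origin at the centre of its underside.
- figurine_b: Bystander: small black turned figurine like figurine_a.
- figurine_c: Bystander: small black turned figurine like figurine_a.
- key_bowl: Bystander: blue bowl, 100 mm across, 45 mm tall; origin at the centre of its underside.
- candle_glass: Bystander: clear candle glass, 88 mm across, 120 mm tall, with an orange candle; origin at the centre of its underside.
- spectacle_case: Bystander: black spectacle case, 160 x 60 x 35 mm; origin at the centre of its underside.
Mind the look-alikes: they are no part of the job. Of the things shaped like the pen, the blue one is meant.

How it is judged:
On the way, in this order (a step that is already met when the one before it is completed fails the run):
1. the pen lies fully home in the clip, jaw closed over it, and the gripper has let go of it (x of pen in the frame of clip_seat between -0.015 and 0.015 m and y of pen in the frame of clip_seat between -0.004 and 0.004 m and z of pen in the frame of clip_seat between -0.004 and 0.003 m and angle between the x axis of pen and the x axis of clip_seat, either way round below 0.12 rad and value of joint jaw below 0.06 rad and contact force between the fingers and pen below 0.2 N), for 0.2 s.
2. the red jar stands at the pointer, held by the gripper (horizontal distance between red_jar and pointer below 0.01 m and contact force between the fingers and red_jar above 2 N), for 0.3 s.
At the end, for the whole second after the job is handed in: Pen home in the clip (15 mm along, 4 mm across, 3 mm up, 0.12 rad), jaw closed (below 0.06 rad), fingers off the pen; red jar within 10 mm of the pointer site seen from above, held by the fingers (over 2 N), turntable still (below 0.05 rad/s) (all of step 1 and all of step 2 and velocity of joint carousel between -0.05 and 0.05 rad/s); the arm keeps its last pose, push and grip.
It fails at once if the caddy is spun (faster than 2.5 rad/s) (velocity of joint carousel above 2.5 rad/s or velocity of joint carousel below -2.5 rad/s).
It fails at once if a bystander is moved by more than 30 mm or toppled (distance of any of figurine_a, figurine_b, figurine_c, key_bowl, candle_glass, spectacle_case from where it was at the start of the episode above 0.03 m or angle between any of figurine_a, figurine_b, figurine_c, key_bowl, candle_glass, spectacle_case's own z axis and vertical above 0.5 rad).
It also fails if it takes over 61 s, if anything falls off the work surface, if the arm or the gripper's body presses on something with over 40 N, if the wrist force passes 120 N, or if a joint passes its speed limit or range.

### The arm

A 6-joint arm with a two-finger parallel gripper is mounted at the origin on the work surface. World frame = base frame: x ahead of the robot, y to its left, z up, the work surface at z = 0. Lengths are in m, angles in rad, forces in N, time in s.
With the tool pointing down it reaches from about 0.35 to 0.975 m from the base axis. Payload 4.9 kg.
Tool frame: the origin (TCP) lies at the very end of the fingers, on their centre line; the grasp point (between the pads) lies ctrl.grip_point_offset behind it (ctrl.grip_point_offset is the distance from the TCP to the grasp point, in m); z points along the fingers, y is the line along which they close (so a half turn about z gives the same grasp; the last joint's range is limited). The gripper opens to 85 mm and grips with 20 to 120 N. Pads are 22 mm wide; open, the fingers measure 114 mm over their backs; the gripper's body (76 mm by 85 mm) begins 54 mm behind the grasp point. The pads swing forward as they close: fully open they stand 13 mm farther back than shut.
Start: joints at [1.104, 0.053, 1.613, -0, 1.476, -0.119], TCP at [0.213, 0.588, 0.231] pointing down, gripper open.
Joint ranges: [-3.01, 3.01], [-1.01, 2.22], [0.06, 2.58], [-1.02, 4.17], [0.09, 2.62], [-3.14, 3.14]. Speed limits (rad/s): [2.57, 2.57, 3.14, 3.14, 3.14, 3.14].

### API

Orientations are given as a rotation vector (axis times angle).
In Python, from station import ctrl gives the robot as it stands. The module is installed in compiled form; this text tells all that it offers.
- The arm moves only by the tool drive_tool, never from a script. Its argument "steps" is a list of rows, each an object with "translation": the shift along the tool's x, y, z normalised to -1 to 1, where 1 is 4 cm, a list of three; "angular": the turn, a rotation vector about the tool's x, y, z normalised to -1 to 1, where 1 is 8 degrees, a list of three; "gripper": the opening, from 0 (shut) to 1 (fully open). In form: [{"translation": [dx, dy, dz], "angular": [wx, wy, wz], "gripper": gripper}, ...]. A call has 1 to 8 rows; each row shifts and turns the commanded pose from where the row before left it, along the tool's axes as they then stand; what a row does not reach is not made up. A row lasts 1/8 s, in which the tool goes at most 62.5 mm and 10.7 degrees, less where a joint would pass 70% of its speed; a pose out of reach is approached as far as the arm can. A call with a number of a shift or a turn outside -1 to 1 is refused whole. A call with a gripper value outside its range is refused whole. The fingers move at their own pace and stop on an object; "force" is the grip in N (left out, the last holds). Time passes only in rows, so rows that do not move let the fingers close. It gives the time, the measured TCP pose, the force, the opening and the grip force at its end, in the units of the state.
- ctrl.get_obs(): the state, without advancing time (a new reading comes with each control period).
- ctrl.get_image(name): name is "scene" or "top"; returns a dict with "color" (384x512x3 uint8, red, green, blue), "depth" (384x512 float32, m along the optical axis (not along the pixel's ray), 0 where there is no reading), "fx", "fy", "cx", "cy" (pixels), "k1" (the pictures are not rectified: a ray, as slopes to the right and down, at radius r is drawn at 1 + k1 r^2 times it, then the intrinsics apply), "R" (3x3) and "t" (3): a world point X has camera coordinates R X + t. Camera axes: x right, y down, z forward; pixel columns grow to the right and rows downward; lengths in m; the calibration is good to about 2 mm. A picture is of the moment at which its call begins.
- ctrl.finish_job(): hands the job in; it is judged then, once.
The state is a dict: "t": time; "q": joint angles; "dq": joint speeds; "effort": joint torques, N m; "tool_pos": TCP position; "tool_rot": TCP orientation; "contact_force": force on the tool from outside, world axes, zero at the start; "wrist_torque": the same for the moment, N m; "opening": finger opening in m; "grip_force": force on a finger pad.
Only numpy, scipy, OpenCV 4.12 (cv2) and the standard library are available. Lean on these libraries where they do the work, as an engineer would, in place of code of your own. Each camera call takes 0.05 s, during which the arm holds its last target. There are 200 camera calls.

## Working session

There is one attempt and no reset: what is moved stays moved. The work goes in short steps, Python scripts to look and compute and a tool call to move; the robot and the scene stay as the last step left them, time stands still between calls to the robot, and variables do not carry over. Pictures are saved under pics/ and viewed, at most 12 in all, crops included, and the job is handed in when it is done.

Besides the shell and the picture viewer there is one more tool, called after "Call:" as name(argument=value, ...), one argument or row to a line, values as JSON. drive_tool: Moves the arm, as the interface text tells. Its arguments: {"type":"object","properties":{"steps":{"type":"array"},"force":{"type":"number"}},"required":["steps"]}

```bash
mkdir -p pics; cat > h.py <<'E'
import numpy as np, cv2
from station import ctrl
def grab(n):
    im=ctrl.get_image(n); np.savez(''+n+'.npz',**im); return im
def load(n): return dict(np.load(''+n+'.npz'))
def ray(im,u,v):
    K=np.array([[im['fx'],0,im['cx']],[0,im['fy'],im['cy']],[0,0,1.]]); D=np.array([float(im['k1']),0,0,0])
    p=cv2.undistortPoints(np.array([[[u,v]]],float),K,D)[0,0]
    d=im['R'].T@np.array([p[0],p[1],1]); return -im['R'].T@im['t'],d
def onz(im,u,v,z):
    o,d=ray(im,u,v); return o+d*(z-o[2])/d[2]
def dep(im,u,v):
    o,d=ray(im,u,v); return o+d*im['depth'][int(round(v)),int(round(u))]
def cloud(im):
    h,w=im['depth'].shape; K=np.array([[im['fx'],0,im['cx']],[0,im['fy'],im['cy']],[0,0,1.]])
    g=np.stack(np.meshgrid(np.arange(w),np.arange(h)),-1).reshape(-1,1,2).astype(float)
    p=cv2.undistortPoints(g,K,np.array([float(im['k1']),0,0,0]))[:,0]
    z=im['depth'].reshape(-1,1); c=np.hstack([p*z,z])
    return ((c-im['t'])@im['R']).reshape(h,w,3)
def tri(a,ua,va,b,ub,vb):
    o1,d1=ray(a,ua,va);o2,d2=ray(b,ub,vb)
    s=np.linalg.lstsq(np.stack([d1,-d2],1),o2-o1,rcond=None)[0]
    p,q=o1+d1*s[0],o2+d2*s[1]; return (p+q)/2,np.linalg.norm(p-q)
E
python3 - <<'E'
from h import *
for n in('top','scene'):
    im=grab(n); c=im['color'][...,::-1]
    cv2.imwrite(f'pics/{n}0.png',cv2.resize(c,(796,597)))
    print(n,-im['R'].T@im['t'],im['fx'],im['k1'])
o=ctrl.get_obs();print(o,ctrl.grip_point_offset)
E
```

```text
top [ 0.39332059 -0.08469281  1.63458117] 480.9060108350866 -0.15444790922896037
scene [1.5116219  0.44085659 1.11545701] 477.745027632962 -0.04485532952443296
{'t': 0.1, 'q': array([ 1.10398749e+00,  5.33348935e-02,  1.61413983e+00, -1.21159693e-06,
        1.47599351e+00, -1.19064487e-01]), 'dq': array([-0.00054683, -0.00200059, -0.00209122,  0.00102173, -0.00110915,
       -0.00122313]), 'effort': array([ 3.19439541e-04, -3.94908321e+01, -3.71362603e+01, -1.32690957e-04,
        3.90381902e-03,  6.35742445e-07]), 'tool_pos': array([0.21277267, 0.58707725, 0.23016871]), 'tool_rot': array([-5.43393562e-01, -3.09369107e+00,  2.82070249e-03]), 'contact_force': array([-0.40666589,  0.28005473, -0.27587655]), 'wrist_torque': array([ 0.01142376, -0.03495663,  0.02035657]), 'grip_force': 0.0, 'opening': 0.08551365600950112} 0.0187
```

View pics/top0.png

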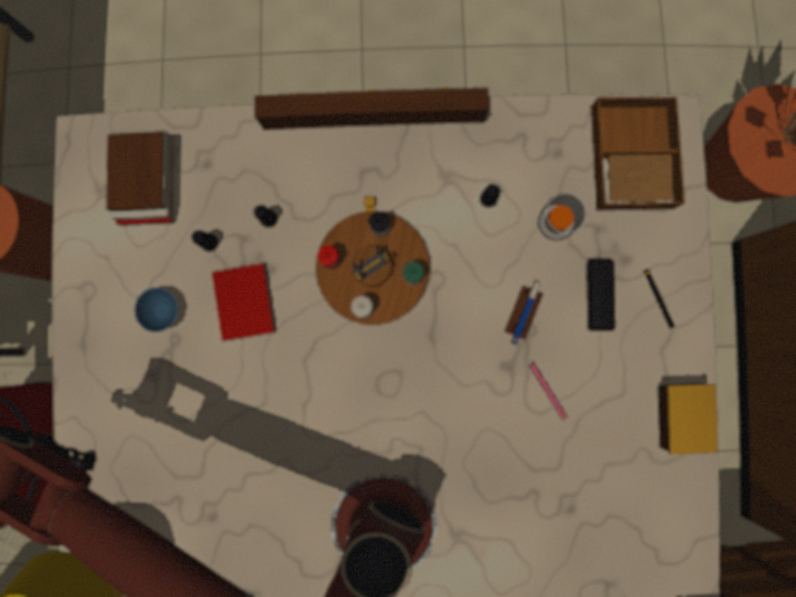

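View pics/scene0.png

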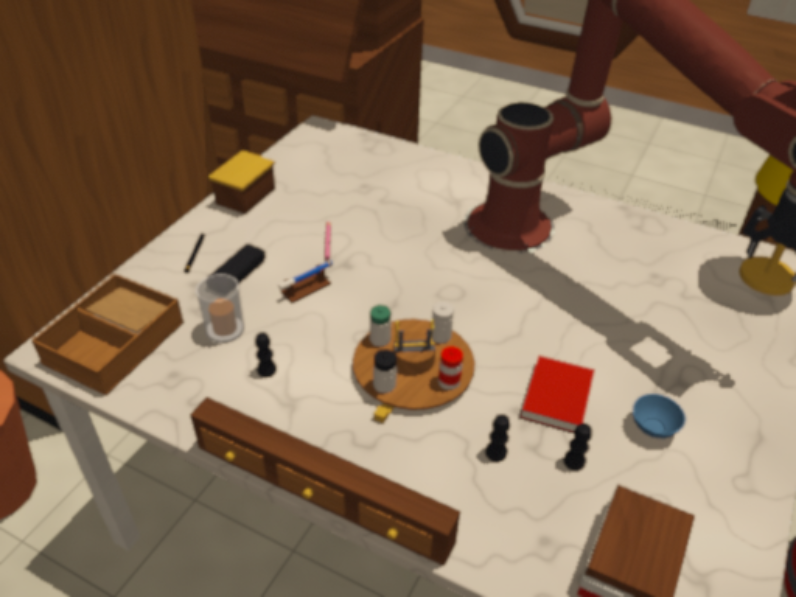

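The top view shows the caddy at (373,267), the red lid at (330,256), the pointer at (370,203) and the pen from (516,342) to (535,285). The scene view shows the pen at (305,275) on its rest, the red jar at (451,365), and the pointer at (382,412). Next I'll measure these.

```bash
python3 - <<'E'
from h import *
A,B=load('top'),load('scene'); f=512/796
def comp(im,lo,hi,box,mina=8):
    hsv=cv2.cvtColor(im['color'],cv2.COLOR_RGB2HSV)
    m=cv2.inRange(hsv,lo,hi); x0,y0,x1,y1=[int(k*f) for k in box]
    mm=np.zeros_like(m); mm[y0:y1,x0:x1]=m[y0:y1,x0:x1]; return mm
def lid(im,lo,hi,box,nm):
    m=comp(im,lo,hi,box); C=cloud(im)[m>0]; C=C[C[:,2]>.095]
    print(nm,len(C), C.mean(0) if len(C) else None, (C.min(0)+C.max(0))/2 if len(C) else None)
red=((0,150,60),(6,255,255)); green=((50,60,20),(95,255,255))
lid(A,*red,(310,235,350,280),'redT');lid(B,*red,(430,335,475,400),'redS')
lid(A,*green,(395,250,435,290),'grT');lid(B,*green,(365,300,395,350),'grS')
cr=((0,0,120),(180,60,255)); lid(A,*cr,(345,290,380,325),'crT'); lid(B,*cr,(425,295,460,345),'crS')
bk=((0,0,0),(180,255,50)); lid(A,*bk,(365,205,400,238),'bkT'); lid(B,*bk,(370,345,400,395),'bkS')
y=((18,120,90),(32,255,255))
for im,b in((A,(355,190,385,214)),(B,(365,395,395,425))):
    m=comp(im,*y,b);C=cloud(im)[m>0];print('ptr',len(C),C.mean(0),np.median(C,0),C.min(0),C.max(0))
# board: points z 20..32mm near centre
C=cloud(A).reshape(-1,3)
# pen blue
P=[]
for im,b in((A,(500,270,550,350)),(B,(270,255,340,295))):
    m=comp(im,(100,120,50),(130,255,255),b);C=cloud(im)[m>0]
    c=np.median(C,0);u=np.linalg.svd(C-C.mean(0))[2][0];t=(C-c)@u
    v,u0=np.nonzero(m);print('blue',len(C),c,u,t.min(),t.max(),'px',u0.mean(),v.mean())
# whole pen incl cap from height in top/scene: points z>0.041..0.055 near
for im in(A,B):
    C=cloud(im).reshape(-1,3); c=P
    s=C[(abs(C[:,0]-.41)<.12)&(abs(C[:,1]+.41)<.12)&(C[:,2]>.041)&(C[:,2]<.06)]
    print(len(s),s.mean(0),s.min(0),s.max(0))
for n,im,b in(('top',A,(300,190,445,335)),('top',A,(480,260,570,360)),('scene',B,(340,290,490,430))):
    x0,y0,x1,y1=[int(k*f) for k in b]; c=im['color'][y0:y1,x0:x1,::-1]
    cv2.imwrite(f'pics/c{n}{x0}.png',cv2.resize(c,None,fx=6,fy=6,interpolation=cv2.INTER_CUBIC))
a=[cv2.imread(p) for p in('pics/ctop192.png',)]
E
ls pics; python3 -c "
import cv2,glob,numpy as np
L=[cv2.resize(cv2.imread(p),None,fx=.7,fy=.7) for p in sorted(glob.glob('pics/c*.png'))]
h=max(i.shape[0] for i in L); o=np.hstack([cv2.copyMakeBorder(i,0,h-i.shape[0],0,0,0) for i in L]); s=min(1,800/o.shape[1]);print(o.shape,s)
cv2.imwrite('pics/m.png',cv2.resize(o,(int(o.shape[1]*s),int(h*s))))"
```

```text
redT 142 [0.57687444 0.09136735 0.13867022] [0.49770426 0.01581875 0.86517206]
redS 138 [0.60363616 0.10232987 0.12138603] [1.03932872 0.25873791 0.6055652 ]
grT 121 [ 0.54275274 -0.0801912   0.10623144] [ 0.54288315 -0.08111999  0.10757629]
grS 105 [ 0.55188324 -0.07632963  0.10723369] [ 0.54802643 -0.07737204  0.10510944]
crT 120 [0.47530353 0.02814557 0.10672693] [0.47455954 0.02760562 0.10517541]
crS 128 [0.49626507 0.03430303 0.12305722] [0.98209321 0.22276951 0.60559562]
bkT 133 [ 0.64626344 -0.0139767   0.11827239] [ 0.53012275 -0.03933527  0.86502349]
bkS 127 [ 0.65832108 -0.00734174  0.1068248 ] [ 0.6552973  -0.00909713  0.10531611]
ptr 60 [0.70410294 0.01167742 0.01869348] [0.70262529 0.01142224 0.02043123] [6.90152710e-01 5.55571237e-04 2.10320310e-03] [0.72146789 0.02454223 0.03019015]
ptr 95 [0.70721614 0.01336832 0.01809448] [0.71057521 0.01409481 0.01973609] [ 6.78760469e-01 -3.16788565e-04  3.40582999e-03] [0.72368775 0.02339507 0.02859864]
blue 94 [ 0.44242884 -0.31031934  0.04521161] [-0.91773275  0.39588433 -0.03228316] -0.0442281723961835 0.04151080011190938 px 336.3191489361702 204.39361702127658
blue 47 [ 0.4467093  -0.30954661  0.04603231] [ 0.92363337 -0.38327589 -0.00099519] -0.04125063405828943 0.0395596984458765 px 200.10638297872342 174.89361702127658
200 [ 0.46206727 -0.35301748  0.04562369] [ 0.39170035 -0.50998655  0.04103482] [ 0.52920718 -0.29000016  0.05736212]
180 [ 0.46024873 -0.34726208  0.0460935 ] [ 0.38776973 -0.50576968  0.0410676 ] [ 0.52683551 -0.29045706  0.05639051]
cscene218.png
ctop192.png
ctop308.png
scene0.png
top0.png
(391, 1046, 3) 0.7648183556405354
```

View pics/m.png

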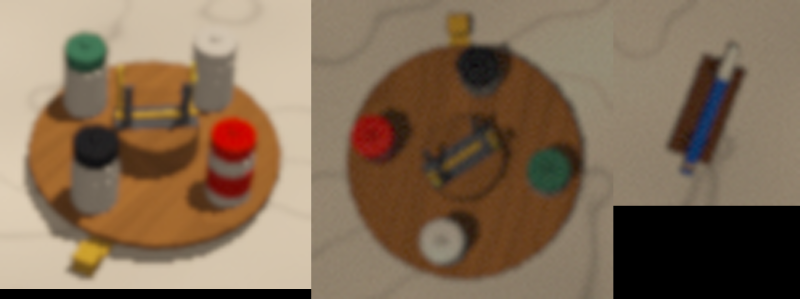

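Crops: the scene crop shows the clip's forks with the brass jaw on the side facing the robot. The top crop shows the slot running lower-left to upper-right through (462,152), and the pen lying on its rest with the white cap up-right at (730,55). Now for robust fits.

```bash
cat > fit.py <<'E'
from h import *
f=512/796
from scipy.optimize import least_squares
def msk(im,lo,hi,c,r):
    C=cloud(im); m=cv2.inRange(cv2.cvtColor(im['color'],cv2.COLOR_RGB2HSV),lo,hi)>0
    return m&(np.hypot(C[...,0]-c[0],C[...,1]-c[1])<r),C
A,B=load('top'),load('scene')
red=((0,150,50),(6,255,255)); red2=((174,150,50),(180,255,255)); green=((45,50,20),(95,255,255)); cr=((0,0,70),(180,70,255)); bk=((0,0,0),(180,255,60))
if __name__=='__main__':
  for nm,c,col in(('red',(.566,.09),red),('green',(.545,-.08),green),('cream',(.474,.03),cr),('black',(.65,-.01),bk)):
    for im in(A,B):
        m,C=msk(im,*col,c,.05); p=C[m&(C[...,2]>.1)&(C[...,2]<.113)]
        v,u=np.nonzero(m&(C[...,2]>.1)&(C[...,2]<.113))
        print(nm,len(p),p.mean(0).round(4),((p.min(0)+p.max(0))/2).round(4),(p.max(0)-p.min(0)).round(3), onz(im,(u.min()+u.max())/2,(v.min()+v.max())/2,.106).round(4))
  for im in(A,B):
    C=cloud(im).reshape(-1,3)
    c0=np.array([.4445,-.310]);d=np.array([-.92,.39])
    for k in range(3):
        d/=np.linalg.norm(d);n=np.array([-d[1],d[0]]);r=C[:,:2]-c0
        s=(abs(r@n)<.011)&(abs(r@d)<.13)&(C[:,2]>.036)&(C[:,2]<.055); t=r[s]@d
        q=C[s][:,:2]; c0=q.mean(0); d=np.linalg.svd(q-c0)[2][0]
    t=(q-c0)@d; mid=c0+d*(t.min()+t.max())/2
    print('pen',s.sum(),mid,d,np.degrees(np.arctan2(d[1],d[0])),t.min(),t.max(),np.percentile(C[s][:,2],[50,90]))
    # board disc, rim at z .026
    s=(np.hypot(C[:,0]-.56,C[:,1]-.005)<.15)&(abs(C[:,2]-.026)<.004)&(np.hypot(C[:,0]-.56,C[:,1]-.005)<.135)
    p=C[s][:,:2].astype(np.float32); (cx,cy),rr=cv2.minEnclosingCircle(p);print('board',cx,cy,rr)
    # clip points: z>.085 near axis
    s=(np.hypot(C[:,0]-.56,C[:,1]-.005)<.06)&(C[:,2]>.1)&(C[:,2]<.14)
    q=C[s];print('clip',len(q),q.mean(0),np.degrees(np.arctan2(*np.linalg.svd(q[:,:2]-q[:,:2].mean(0))[2][0][::-1])))
E
python3 fit.py
```

```text
red 122 [0.5812 0.0952 0.1065] [0.5811 0.0953 0.1063] [0.042 0.042 0.013] [0.5807 0.0957 0.106 ]
red 117 [0.5892 0.0968 0.1077] [0.5871 0.0956 0.1063] [0.04  0.038 0.012] [0.5879 0.0964 0.106 ]
green 121 [ 0.5432 -0.0807  0.1061] [ 0.5429 -0.0812  0.1065] [0.036 0.039 0.013] [ 0.543  -0.0812  0.106 ]
green 96 [ 0.5502 -0.0767  0.1078] [ 0.548  -0.0774  0.1062] [0.041 0.037 0.012] [ 0.5472 -0.0779  0.106 ]
cream 128 [0.4758 0.0272 0.1063] [0.4773 0.0276 0.1065] [0.039 0.042 0.013] [0.4775 0.0275 0.106 ]
cream 120 [0.4801 0.0274 0.1076] [0.4772 0.0268 0.1066] [0.049 0.044 0.012] [0.4788 0.0278 0.106 ]
black 125 [ 0.6484 -0.0129  0.1067] [ 0.6487 -0.0121  0.1065] [0.042 0.042 0.013] [ 0.6484 -0.012   0.106 ]
black 117 [ 0.6576 -0.0084  0.1076] [ 0.6553 -0.0091  0.1063] [0.04  0.037 0.013] [ 0.6566 -0.0086  0.106 ]
pen 182 [ 0.45407151 -0.31493127] [-0.91315467  0.40761323] 155.9450105759997 -0.06801030513662394 0.07000778940652076 [0.04521431 0.05111861]
board 0.5644693374633789 0.007405207026749849 0.12459070980548859
clip 34 [0.56517069 0.00814541 0.11818153] -61.30908848093952
pen 158 [ 0.45688574 -0.3165105 ] [ 0.91579052 -0.40165622] -23.68175795025431 -0.07567878543961197 0.06716574145374875 [0.04610754 0.05150217]
board 0.5651962757110596 0.006235335487872362 0.12671014666557312
clip 58 [0.56536437 0.00796059 0.11596434] -56.8104918707694
```

```bash
cat > g.py <<'E'
import sys; from h import *
from scipy.spatial.transform import Rotation as Ro
def go(x,y,z,yaw):
    o=ctrl.get_obs(); R=Ro.from_rotvec(o['tool_rot']).as_matrix()
    T=Ro.from_euler('z',yaw,degrees=True).as_matrix()@np.diag([1,-1,-1.])
    d=np.array([x,y,z])-o['tool_pos']
    print('t',round(o['t'],2),'pos',o['tool_pos'].round(4),'yaw',np.degrees(np.arctan2(R[1,0],R[0,0])).round(2),'q6',o['q'][5].round(2),'F',o['contact_force'].round(1),'open',round(o['opening'],4))
    print('shift units',(R.T@d/.04).round(3),'turn units',np.degrees(Ro.from_matrix(R.T@T).as_rotvec()/8).round(3),'| in turned axes',(T.T@d/.04).round(3))
if __name__=='__main__': go(*map(float,sys.argv[1:5]))
E
python3 g.py .40 .25 .23 160; python3 g.py .4555 -.3155 .14 156.1
```

```text
t 0.1 pos [0.2128 0.5871 0.2302] yaw 160.08 q6 -0.12 F [-0.4  0.3 -0.3] open 0.0855
shift units [-7.272 -6.327  0.014] turn units [-0.013 -0.002  0.009] | in turned axes [-7.281e+00 -6.318e+00  4.000e-03]
t 0.1 pos [0.2128 0.5871 0.2302] yaw 160.08 q6 -0.12 F [-0.4  0.3 -0.3] open 0.0855
shift units [-13.395 -19.142   2.287] turn units [-0.013 -0.001  0.497] | in turned axes [-14.69  -18.171   2.254]
```

Call:
drive_tool(
  steps=[
    {"translation": [-0.9, -0.8, 0], "angular": [0, 0, 0], "gripper": 1},
    {"translation": [-0.9, -0.8, 0], "angular": [0, 0, 0], "gripper": 1},
    {"translation": [-0.9, -0.8, 0], "angular": [0, 0, 0], "gripper": 1},
    {"translation": [-0.9, -0.8, 0], "angular": [0, 0, 0], "gripper": 1},
    {"translation": [-0.9, -0.8, 0], "angular": [0, 0, 0], "gripper": 1},
    {"translation": [-0.9, -0.8, 0], "angular": [0, 0, 0], "gripper": 1},
    {"translation": [-0.9, -0.8, 0], "angular": [0, 0, 0], "gripper": 1},
    {"translation": [-0.9, -0.8, 0], "angular": [0, 0, 0], "gripper": 1},
  ],
)

```text
t: 1.1
tool_pos: [0.3967, 0.2472, 0.2309]
tool_rot: [-0.543, -3.094, 0.0]
contact_force: [1.9, 0.4, 0.4]
opening: 0.0852
grip_force: 0.0
```

Call:
drive_tool(
  steps=[
    {"translation": [-0.47, -0.98, 0], "angular": [0, 0, 0], "gripper": 1},
    {"translation": [-0.47, -0.98, 0], "angular": [0, 0, 0], "gripper": 1},
    {"translation": [-0.47, -0.98, 0], "angular": [0, 0, 0], "gripper": 1},
    {"translation": [-0.47, -0.98, 0], "angular": [0, 0, 0], "gripper": 1},
    {"translation": [-0.47, -0.98, 0], "angular": [0, 0, 0], "gripper": 1},
    {"translation": [-0.47, -0.98, 0], "angular": [0, 0, 0], "gripper": 1},
    {"translation": [-0.47, -0.98, 0], "angular": [0, 0, 0], "gripper": 1},
    {"translation": [-0.47, -0.98, 0], "angular": [0, 0, 0], "gripper": 1},
  ],
)

```text
t: 2.1
tool_pos: [0.4307, -0.0987, 0.2309]
tool_rot: [-0.544, -3.094, -0.0]
contact_force: [0.6, 0.3, -0.9]
opening: 0.0854
grip_force: 0.0
```

```bash
python3 g.py .4555 -.3155 .13 156.1
```

```text
t 2.1 pos [ 0.4307 -0.0987  0.2309] yaw 160.06 q6 -1.62 F [ 0.6  0.3 -0.9] open 0.0854
shift units [-2.432 -4.884  2.522] turn units [ 0.001 -0.002  0.495] | in turned axes [-2.763 -4.704  2.523]
```

Call:
drive_tool(
  steps=[
    {"translation": [-0.49, -0.97, 0.5], "angular": [0, 0, 0], "gripper": 1},
    {"translation": [-0.49, -0.97, 0.5], "angular": [0, 0, 0], "gripper": 1},
    {"translation": [-0.49, -0.97, 0.5], "angular": [0, 0, 0], "gripper": 1},
    {"translation": [-0.49, -0.97, 0.5], "angular": [0, 0, 0], "gripper": 1},
    {"translation": [-0.49, -0.97, 0.5], "angular": [0, 0, 0], "gripper": 1},
    {"translation": [0, 0, 0], "angular": [0, 0, 0.5], "gripper": 1},
    {"translation": [0, 0, 0], "angular": [0, 0, 0], "gripper": 1},
    {"translation": [0, 0, 0], "angular": [0, 0, 0], "gripper": 1},
  ],
)

```text
t: 3.1
tool_pos: [0.4571, -0.3128, 0.1314]
tool_rot: [0.649, 3.074, -0.0]
contact_force: [0.9, 1.3, -0.1]
opening: 0.0854
grip_force: 0.0
```

```bash
python3 g.py .4555 -.3155 .0225 156.1; python3 - <<'E'
from h import *
a,b=grab('top'),grab('scene')
x=cv2.resize(a['color'][130:270,260:420,::-1],None,fx=2.5,fy=2.5);y=cv2.resize(b['color'][90:230,130:290,::-1],None,fx=2.5,fy=2.5)
cv2.imwrite('pics/p1.png',np.hstack([x,y]))
E
```

```text
t 3.1 pos [ 0.4571 -0.3128  0.1314] yaw 156.15 q6 -1.89 F [ 0.9  1.3 -0.1] open 0.0854
shift units [ 0.009 -0.078  2.723] turn units [-0.     0.001  0.007] | in turned axes [ 0.009 -0.078  2.723]
```

View pics/p1.png

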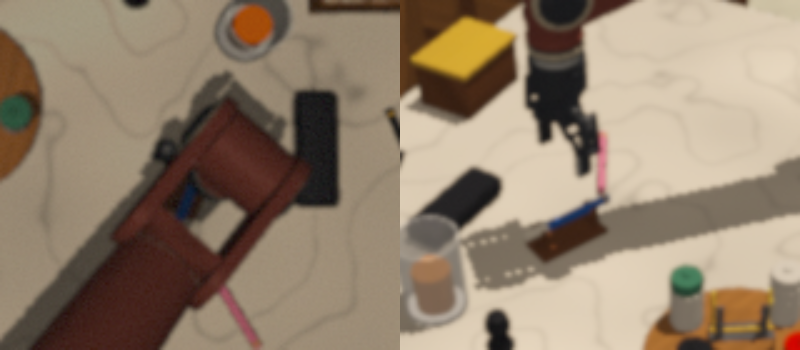

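The gripper hangs over the pen, with its fingers on either side of the blue rod at (575,215) in the right half. I'll descend and grip.

Call:
drive_tool(
  force=50,
  steps=[
    {"translation": [0.01, -0.08, 0.7], "angular": [0, 0, 0], "gripper": 1},
    {"translation": [0, 0, 0.7], "angular": [0, 0, 0], "gripper": 1},
    {"translation": [0, 0, 0.7], "angular": [0, 0, 0], "gripper": 1},
    {"translation": [0, 0, 0.62], "angular": [0, 0, 0], "gripper": 1},
    {"translation": [0, 0, 0], "angular": [0, 0, 0], "gripper": 1},
    {"translation": [0, 0, 0], "angular": [0, 0, 0], "gripper": 0.3},
    {"translation": [0, 0, 0], "angular": [0, 0, 0], "gripper": 0.3},
    {"translation": [0, 0, 0], "angular": [0, 0, 0], "gripper": 0.3},
  ],
)

```text
t: 4.2
tool_pos: [0.456, -0.3165, 0.0238]
tool_rot: [0.651, 3.072, -0.002]
contact_force: [0.6, -0.4, -0.2]
opening: 0.0322
grip_force: 0.0
```

Call:
drive_tool(
  steps=[
    {"translation": [0, 0, 0], "angular": [0, 0, 0], "gripper": 0},
    {"translation": [0, 0, 0], "angular": [0, 0, 0], "gripper": 0},
    {"translation": [0, 0, 0], "angular": [0, 0, 0], "gripper": 0},
    {"translation": [0, 0, 0], "angular": [0, 0, 0], "gripper": 0},
    {"translation": [0, 0, 0], "angular": [0, 0, 0], "gripper": 0},
    {"translation": [0, 0, 0], "angular": [0, 0, 0], "gripper": 0},
  ],
)

```text
t: 4.95
tool_pos: [0.4556, -0.3164, 0.0232]
tool_rot: [0.651, 3.073, -0.001]
contact_force: [-1.0, -0.8, 6.4]
opening: 0.0124
grip_force: 48.9
```

```bash
python3 g.py .4555 -.3155 .20 156.1; python3 g.py .5645 .0073 .20 122.4
```

```text
t 4.95 pos [ 0.4556 -0.3164  0.0232] yaw 156.08 q6 -1.89 F [-1.  -0.8  6.4] open 0.0124
shift units [ 0.008  0.016 -4.421] turn units [-0.004  0.005 -0.003] | in turned axes [ 0.011  0.018 -4.421]
t 4.95 pos [ 0.4556 -0.3164  0.0232] yaw 156.08 q6 -1.89 F [-1.  -0.8  6.4] open 0.0124
shift units [ 0.79   8.498 -4.426] turn units [-2.00e-03  6.00e-03  4.21e+00] | in turned axes [ 5.373  6.634 -4.421]
```

Call:
drive_tool(
  steps=[
    {"translation": [0, 0, -0.5], "angular": [0, 0, 0], "gripper": 0},
    {"translation": [0, 0, -0.8], "angular": [0, 0, 0], "gripper": 0},
    {"translation": [0, 0, -0.8], "angular": [0, 0, 0], "gripper": 0},
    {"translation": [0, 0, -0.8], "angular": [0, 0, 0], "gripper": 0},
    {"translation": [0, 0, -0.8], "angular": [0, 0, 0.7], "gripper": 0},
    {"translation": [0, 0, -0.72], "angular": [0, 0, 0.8], "gripper": 0},
    {"translation": [0, 0, 0], "angular": [0, 0, 0.9], "gripper": 0},
    {"translation": [0, 0, 0], "angular": [0, 0, 0.9], "gripper": 0},
  ],
)

```text
t: 5.95
tool_pos: [0.4556, -0.3157, 0.2008]
tool_rot: [1.341, 2.839, 0.0]
contact_force: [0.5, 0.3, -0.3]
opening: 0.0119
grip_force: 49.0
```

Call:
drive_tool(
  steps=[
    {"translation": [0.5, 0.6, 0], "angular": [0, 0, 0.9], "gripper": 0},
    {"translation": [0.5, 0.7, 0], "angular": [0, 0, 0], "gripper": 0},
    {"translation": [0.6, 0.7, 0], "angular": [0, 0, 0], "gripper": 0},
    {"translation": [0.6, 0.7, 0], "angular": [0, 0, 0], "gripper": 0},
    {"translation": [0.6, 0.7, 0], "angular": [0, 0, 0], "gripper": 0},
    {"translation": [0.5, 0.7, 0], "angular": [0, 0, 0], "gripper": 0},
    {"translation": [0, 0, 0], "angular": [0, 0, 0], "gripper": 0},
    {"translation": [0, 0, 0], "angular": [0, 0, 0], "gripper": 0},
  ],
)

```text
t: 6.95
tool_pos: [0.5189, -0.1157, 0.1996]
tool_rot: [1.511, 2.754, -0.0]
contact_force: [0.4, -0.9, -0.3]
opening: 0.0123
grip_force: 49.0
```

```bash
python3 g.py .5645 .0073 .165 122.4; python3 - <<'E'
from h import *
b=grab('scene')
cv2.imwrite('pics/p2.png',cv2.resize(b['color'][110:270,180:350,::-1],None,fx=3.5,fy=3.5,interpolation=cv2.INTER_CUBIC))
E
```

```text
t 6.95 pos [ 0.5189 -0.1157  0.1996] yaw 122.48 q6 -0.93 F [ 0.4 -0.9 -0.3] open 0.0123
shift units [1.981 2.614 0.865] turn units [-0.     0.002  0.01 ] | in turned axes [1.985 2.611 0.866]
```

View pics/p2.png

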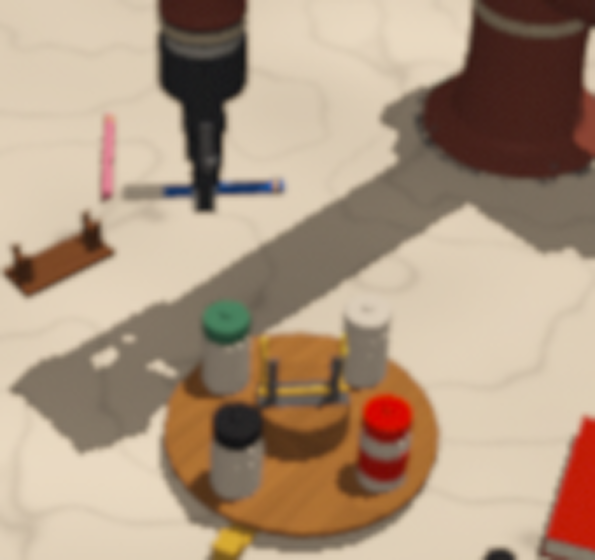

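The pen is held level, from (123,192) to (284,186), with the finger near its middle at (205,190). The clip slot at (265–345,385) looks parallel to it. I'll go over the clip next.

Call:
drive_tool(
  steps=[
    {"translation": [0.5, 0.65, 0], "angular": [0, 0, 0], "gripper": 0},
    {"translation": [0.5, 0.65, 0], "angular": [0, 0, 0], "gripper": 0},
    {"translation": [0.5, 0.65, 0.2], "angular": [0, 0, 0], "gripper": 0},
    {"translation": [0.49, 0.65, 0.3], "angular": [0, 0, 0], "gripper": 0},
    {"translation": [0, 0, 0.37], "angular": [0, 0, 0], "gripper": 0},
    {"translation": [0, 0, 0], "angular": [0, 0, 0], "gripper": 0},
    {"translation": [0, 0, 0], "angular": [0, 0, 0], "gripper": 0},
    {"translation": [0, 0, 0], "angular": [0, 0, 0], "gripper": 0},
  ],
)

```text
t: 8.0
tool_pos: [0.5644, 0.0066, 0.1654]
tool_rot: [1.513, 2.752, 0.001]
contact_force: [-0.2, 0.1, 0.1]
opening: 0.0122
grip_force: 49.0
```

```bash
python3 g.py .5638 .0073 .14 122.4; python3 - <<'E'
from h import *
a,b=grab('top'),grab('scene')
x=cv2.resize(a['color'][110:230,180:300,::-1],(400,400),interpolation=cv2.INTER_CUBIC);y=cv2.resize(b['color'][170:270,215:315,::-1],(400,400),interpolation=cv2.INTER_CUBIC)
cv2.imwrite('pics/p3.png',np.hstack([x,y]))
E
```

```text
t 8.0 pos [0.5644 0.0066 0.1654] yaw 122.4 q6 -0.69 F [-0.2  0.1  0.1] open 0.0122
shift units [ 0.024 -0.003  0.634] turn units [ 0.007  0.007 -0.   ] | in turned axes [ 0.023 -0.002  0.634]
```

View pics/p3.png

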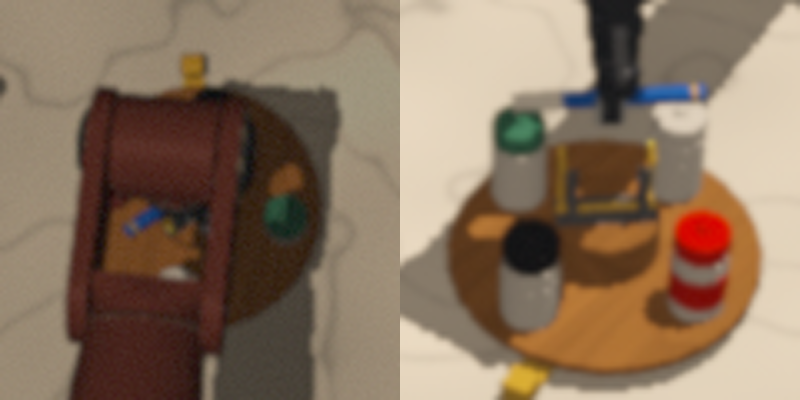

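The pen (scene half, (515–708,97)) is centred over the forks at (572,645) and parallel to the slot. I'll lower it to just above the noses, then press.

Call:
drive_tool(
  force=80,
  steps=[
    {"translation": [0.02, 0, 0.4], "angular": [0, 0, 0], "gripper": 0},
    {"translation": [0, 0, 0.4], "angular": [0, 0, 0], "gripper": 0},
    {"translation": [0, 0, 0.25], "angular": [0, 0, 0], "gripper": 0},
    {"translation": [0, 0, 0], "angular": [0, 0, 0], "gripper": 0},
    {"translation": [0, 0, 0.1], "angular": [0, 0, 0], "gripper": 0},
    {"translation": [0, 0, 0.1], "angular": [0, 0, 0], "gripper": 0},
    {"translation": [0, 0, 0], "angular": [0, 0, 0], "gripper": 0},
  ],
)

```text
t: 8.98
tool_pos: [0.5635, 0.0082, 0.1143]
tool_rot: [-1.512, -2.754, 0.0]
contact_force: [0.4, 0.5, -0.0]
opening: 0.0116
grip_force: 78.0
```

Call:
drive_tool(
  steps=[
    {"translation": [0, 0, 0.1], "angular": [0, 0, 0], "gripper": 0},
    {"translation": [0, 0, 0.1], "angular": [0, 0, 0], "gripper": 0},
    {"translation": [0, 0, 0], "angular": [0, 0, 0], "gripper": 0},
  ],
)

```text
t: 9.35
tool_pos: [0.5637, 0.0082, 0.1063]
tool_rot: [1.512, 2.754, 0.001]
contact_force: [0.3, 0.4, 0.2]
opening: 0.0115
grip_force: 78.0
```

Call:
drive_tool(
  steps=[
    {"translation": [0, 0, 0.1], "angular": [0, 0, 0], "gripper": 0},
    {"translation": [0, 0, 0.1], "angular": [0, 0, 0], "gripper": 0},
    {"translation": [0, 0, 0], "angular": [0, 0, 0], "gripper": 0},
  ],
)

```text
t: 9.72
tool_pos: [0.5641, 0.0081, 0.0987]
tool_rot: [1.511, 2.753, 0.001]
contact_force: [1.7, -0.6, 1.4]
opening: 0.0112
grip_force: 78.3
```

Call:
drive_tool(
  steps=[
    {"translation": [0, 0, 0.08], "angular": [0, 0, 0], "gripper": 0},
    {"translation": [0, 0, 0.07], "angular": [0, 0, 0], "gripper": 0},
    {"translation": [0, 0, 0], "angular": [0, 0, 0], "gripper": 0},
  ],
)

```text
t: 10.1
tool_pos: [0.5632, 0.0082, 0.0916]
tool_rot: [-1.511, -2.753, 0.001]
contact_force: [2.5, 0.2, -1.3]
opening: 0.0112
grip_force: 78.1
```

Call:
drive_tool(
  steps=[
    {"translation": [0, 0, 0.08], "angular": [0, 0, 0], "gripper": 0},
    {"translation": [0, 0, 0.07], "angular": [0, 0, 0], "gripper": 0},
    {"translation": [0, 0, 0], "angular": [0, 0, 0], "gripper": 0},
  ],
)

```text
t: 10.48
tool_pos: [0.5633, 0.0083, 0.0856]
tool_rot: [-1.511, -2.753, 0.0]
contact_force: [4.3, 1.6, -4.1]
opening: 0.0113
grip_force: 77.9
```

Call:
drive_tool(
  steps=[
    {"translation": [0, 0, 0.05], "angular": [0, 0, 0], "gripper": 0},
    {"translation": [0, 0, 0.05], "angular": [0, 0, 0], "gripper": 0},
    {"translation": [0, 0, 0], "angular": [0, 0, 0], "gripper": 0},
  ],
)

```text
t: 10.85
tool_pos: [0.5637, 0.0082, 0.0832]
tool_rot: [-1.512, -2.754, 0.0]
contact_force: [-0.7, 1.5, 3.6]
opening: 0.0113
grip_force: 78.8
```

```bash
python3 - <<'E'
from h import *
b=grab('scene')
cv2.imwrite('pics/p4.png',cv2.resize(b['color'][170:260,215:315,::-1],(780,580),interpolation=cv2.INTER_CUBIC))
E
```

```text
(no output)
```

View pics/p4.png

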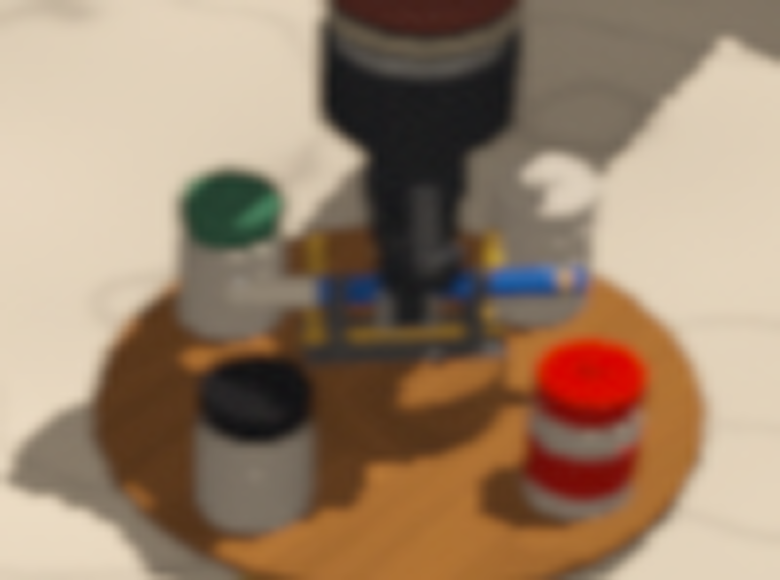

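The pen now lies between the forks, at (330–500,285), with the brass arms at (315,285) and (490,285) above it. Reaction force is rising, so I'll press slightly more to confirm the bottom.

Call:
drive_tool(
  steps=[
    {"translation": [0, 0, 0.04], "angular": [0, 0, 0], "gripper": 0},
    {"translation": [0, 0, 0.03], "angular": [0, 0, 0], "gripper": 0},
    {"translation": [0, 0, 0], "angular": [0, 0, 0], "gripper": 0},
  ],
)

```text
t: 11.28
tool_pos: [0.5639, 0.0081, 0.083]
tool_rot: [-1.511, -2.754, 0.001]
contact_force: [-7.6, 2.8, 19.0]
opening: 0.0114
grip_force: 80.4
```

It bottoms out at TCP z 0.083. Now I'll release and lift.

Call:
drive_tool(
  force=30,
  steps=[
    {"translation": [0, 0, -0.04], "angular": [0, 0, 0], "gripper": 0.35},
    {"translation": [0, 0, 0], "angular": [0, 0, 0], "gripper": 0.35},
    {"translation": [0, 0, 0], "angular": [0, 0, 0], "gripper": 0.35},
    {"translation": [0, 0, 0], "angular": [0, 0, 0], "gripper": 0.35},
  ],
)

```text
t: 11.78
tool_pos: [0.5632, 0.0081, 0.0806]
tool_rot: [-1.511, -2.753, 0.001]
contact_force: [-0.2, -0.6, -0.2]
opening: 0.03
grip_force: 0.0
```

Call:
drive_tool(
  steps=[
    {"translation": [0, 0, -0.3], "angular": [0, 0, 0], "gripper": 0.35},
    {"translation": [0, 0, -0.5], "angular": [0, 0, 0], "gripper": 0.35},
    {"translation": [0, 0, -0.7], "angular": [0, 0, 0], "gripper": 0.35},
    {"translation": [0, 0, -0.8], "angular": [0, 0, 0], "gripper": 0.35},
    {"translation": [0, 0, -0.8], "angular": [0, 0, 0], "gripper": 1},
    {"translation": [0, 0, 0], "angular": [0, 0, 0], "gripper": 1},
  ],
)

```text
t: 12.52
tool_pos: [0.5661, 0.0079, 0.2109]
tool_rot: [1.508, 2.747, 0.005]
contact_force: [-0.0, -0.3, 0.2]
opening: 0.0654
grip_force: 0.0
```

```bash
python3 g.py .5845 .095 .18 77.4; python3 - <<'E'
from fit import *
b=grab('scene'); a=grab('top')
m,C=msk(b,(100,120,50),(130,255,255),(.564,.008),.09); p=C[m&(C[...,2]<.12)]; print(len(p),np.percentile(p[:,2],[10,50,90]),p.mean(0),np.degrees(np.arctan2(*np.linalg.svd(p[:,:2]-p[:,:2].mean(0))[2][0][::-1])))
x=cv2.resize(a['color'][110:230,180:300,::-1],(400,400),interpolation=cv2.INTER_CUBIC);y=cv2.resize(b['color'][190:270,215:295,::-1],(400,400),interpolation=cv2.INTER_CUBIC)
cv2.imwrite('pics/p5.png',np.hstack([x,y]))
E
```

```text
t 12.53 pos [0.5661 0.0079 0.2109] yaw 122.47 q6 -0.68 F [-0.  -0.3  0.2] open 0.0654
shift units [1.595 1.552 0.776] turn units [0.064 0.019 5.634] | in turned axes [ 2.226 -0.026  0.774]
85 [0.10110671 0.10618129 0.11117316] [0.55873027 0.02114345 0.10636821] 123.24054557398352
```

View pics/p5.png

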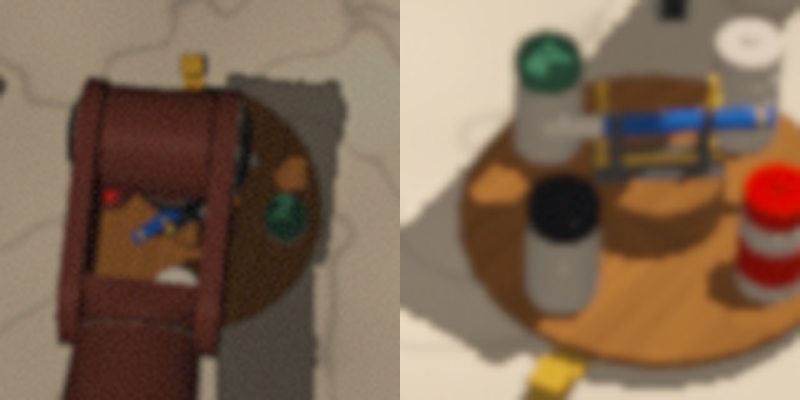

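The pen sits level in the forks, from (550,125) to (770,117), between the brass arms; the depth puts its axis at about 0.100 m. Next is the red jar.

Call:
drive_tool(
  steps=[
    {"translation": [0, 0, 0], "angular": [0.06, 0.02, 0.94], "gripper": 1},
    {"translation": [0, 0, 0], "angular": [0, 0, 0.94], "gripper": 1},
    {"translation": [0, 0, 0], "angular": [0, 0, 0.94], "gripper": 1},
    {"translation": [0, 0, 0], "angular": [0, 0, 0.94], "gripper": 1},
    {"translation": [0.5, 0, 0], "angular": [0, 0, 0.94], "gripper": 1},
    {"translation": [0.5, 0, 0], "angular": [0, 0, 0.93], "gripper": 1},
    {"translation": [0.6, 0, 0], "angular": [0, 0, 0], "gripper": 1},
    {"translation": [0.6, 0, 0], "angular": [0, 0, 0], "gripper": 1},
  ],
)

```text
t: 13.62
tool_pos: [0.5741, 0.0955, 0.2031]
tool_rot: [-2.447, -1.961, 0.016]
contact_force: [-0.0, 0.1, 0.4]
opening: 0.0855
grip_force: 0.0
```

```bash
python3 - <<'E'
from fit import *
B0=B; b=grab('scene')
for im in(B0,b):
    m,C=msk(im,*red,(.586,.096),.05);v,u=np.nonzero(m);print(len(u),u.mean(),v.mean(),u.min(),u.max(),v.min(),v.max(),np.median(C[m],0))
E
python3 g.py .5836 .0953 .075 77.4
```

```text
354 288.25141242937855 184.65254237288136 280 298 89 247 [0.59526559 0.08805596 0.10827696]
1746 297.8682703321879 136.11626575028637 280 323 93 246 [0.60421167 0.09938248 0.48999219]
t 13.68 pos [0.5744 0.0979 0.2032] yaw 77.54 q6 0.26 F [-0.6  1.5  0.2] open 0.0853
shift units [-0.008  0.275  3.201] turn units [-0.081  0.015  0.017] | in turned axes [-0.014  0.239  3.204]
```

Call:
drive_tool(
  steps=[
    {"translation": [0, 0.26, 0], "angular": [-0.06, 0, 0], "gripper": 1},
    {"translation": [0, 0, 0.8], "angular": [0, 0, 0], "gripper": 1},
    {"translation": [0, 0, 0], "angular": [0, 0, 0], "gripper": 1},
  ],
)

```text
t: 14.05
tool_pos: [0.5831, 0.0914, 0.1692]
tool_rot: [-2.451, -1.963, 0.013]
contact_force: [-0.2, -0.7, -0.4]
opening: 0.0853
grip_force: 0.0
```

```bash
python3 g.py .5836 .0953 .068 77.4; python3 - <<'E'
from h import *
a,b=grab('top'),grab('scene')
x=cv2.resize(a['color'][110:230,180:300,::-1],(400,400),interpolation=cv2.INTER_CUBIC);y=cv2.resize(b['color'][160:260,225:325,::-1],(400,400),interpolation=cv2.INTER_CUBIC)
cv2.imwrite('pics/p6.png',np.hstack([x,y]))
E
```

```text
t 14.05 pos [0.5831 0.0914 0.1692] yaw 77.38 q6 0.25 F [-0.2 -0.7 -0.4] open 0.0853
shift units [0.111 0.007 2.53 ] turn units [-0.046  0.04  -0.003] | in turned axes [ 0.097 -0.01   2.531]
```

View pics/p6.png

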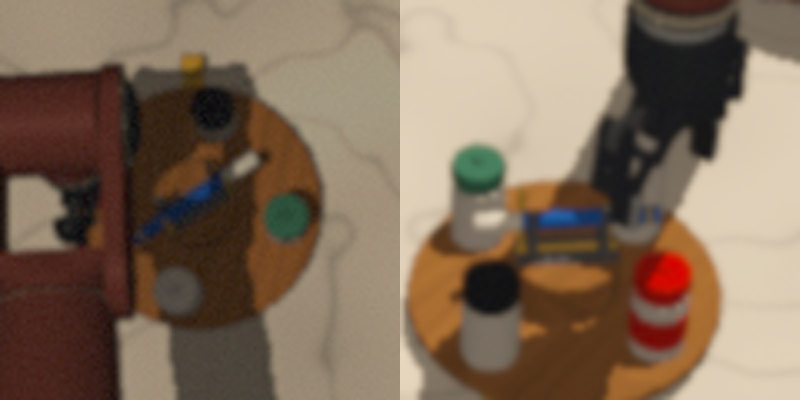

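In the top half the pen lies in the slot from (140,240) to (265,155), and the green and black lids haven't moved. In the scene half the fingers straddle the space directly above the red jar at (660,270). I'll descend and grip gently.

Call:
drive_tool(
  force=25,
  steps=[
    {"translation": [0.1, 0, 0.6], "angular": [-0.04, 0.04, 0], "gripper": 1},
    {"translation": [0, 0, 0.6], "angular": [0, 0, 0], "gripper": 1},
    {"translation": [0, 0, 0.4], "angular": [0, 0, 0], "gripper": 1},
    {"translation": [0, 0, 0], "angular": [0, 0, 0], "gripper": 1},
  ],
)

```text
t: 14.65
tool_pos: [0.5858, 0.0961, 0.1082]
tool_rot: [2.45, 1.963, 0.006]
contact_force: [-0.0, 0.0, -0.1]
opening: 0.0852
grip_force: 0.0
```

Call:
drive_tool(
  steps=[
    {"translation": [0, 0, 0.4], "angular": [0, 0, 0], "gripper": 1},
    {"translation": [0, 0, 0.5], "angular": [0, 0, 0], "gripper": 1},
    {"translation": [0, 0, 0], "angular": [0, 0, 0], "gripper": 0.62},
    {"translation": [0, 0, 0], "angular": [0, 0, 0], "gripper": 0.56},
    {"translation": [0, 0, 0], "angular": [0, 0, 0], "gripper": 0.53},
    {"translation": [0, 0, 0], "angular": [0, 0, 0], "gripper": 0.5},
    {"translation": [0, 0, 0], "angular": [0, 0, 0], "gripper": 0.4},
    {"translation": [0, 0, 0], "angular": [0, 0, 0], "gripper": 0.4},
  ],
)

```text
t: 15.65
tool_pos: [0.5873, 0.0964, 0.0739]
tool_rot: [2.448, 1.962, 0.011]
contact_force: [0.2, -0.8, 3.5]
opening: 0.0432
grip_force: 26.2
```

```bash
python3 g.py .5836 .0953 .068 77.4
```

```text
t 15.65 pos [0.5873 0.0964 0.0739] yaw 77.43 q6 0.26 F [ 0.2 -0.8  3.5] open 0.0432
shift units [-0.046 -0.085  0.148] turn units [ 0.055 -0.018  0.004] | in turned axes [-0.046 -0.084  0.148]
```

Call:
drive_tool(
  steps=[
    {"translation": [0, 0.08, 0], "angular": [0, 0, 0.25], "gripper": 0.4},
    {"translation": [-0.006, 0.157, 0], "angular": [0, 0, 0.5], "gripper": 0.4},
    {"translation": [-0.006, 0.157, 0], "angular": [0, 0, 0.5], "gripper": 0.4},
    {"translation": [-0.006, 0.157, 0], "angular": [0, 0, 0.5], "gripper": 0.4},
    {"translation": [-0.006, 0.157, 0], "angular": [0, 0, 0.5], "gripper": 0.4},
    {"translation": [-0.006, 0.157, 0], "angular": [0, 0, 0.5], "gripper": 0.4},
    {"translation": [-0.006, 0.157, 0], "angular": [0, 0, 0.5], "gripper": 0.4},
    {"translation": [0, 0, 0], "angular": [0, 0, 0], "gripper": 0.4},
  ],
)

```text
t: 16.65
tool_pos: [0.6235, 0.0773, 0.0739]
tool_rot: [2.828, 1.358, 0.007]
contact_force: [-2.7, -4.2, 6.5]
opening: 0.0429
grip_force: 26.3
```

```bash
python3 g.py .6163 .0808 .074 51.4
```

```text
t 16.65 pos [0.6235 0.0773 0.0739] yaw 51.31 q6 0.68 F [-2.7 -4.2  6.5] open 0.0429
shift units [-0.045 -0.195 -0.003] turn units [ 0.041 -0.018 -0.011] | in turned axes [-0.045 -0.195 -0.002]
```

Call:
drive_tool(
  steps=[
    {"translation": [-0.03, 0.157, 0], "angular": [0, 0, 0.5], "gripper": 0.4},
    {"translation": [-0.02, 0.157, 0], "angular": [0, 0, 0.5], "gripper": 0.4},
    {"translation": [-0.006, 0.157, 0], "angular": [0, 0, 0.5], "gripper": 0.4},
    {"translation": [-0.006, 0.157, 0], "angular": [0, 0, 0.5], "gripper": 0.4},
    {"translation": [-0.006, 0.157, 0], "angular": [0, 0, 0.5], "gripper": 0.4},
    {"translation": [-0.006, 0.157, 0], "angular": [0, 0, 0.5], "gripper": 0.4},
    {"translation": [-0.006, 0.157, 0], "angular": [0, 0, 0.5], "gripper": 0.4},
    {"translation": [0, 0, 0], "angular": [0, 0, 0], "gripper": 0.4},
  ],
)

```text
t: 17.65
tool_pos: [0.6488, 0.0417, 0.0739]
tool_rot: [3.074, 0.635, 0.009]
contact_force: [-2.4, -3.5, 5.9]
opening: 0.0437
grip_force: 26.2
```

Call:
drive_tool(
  steps=[
    {"translation": [-0.006, 0.157, 0], "angular": [0, 0, 0.5], "gripper": 0.4},
    {"translation": [-0.006, 0.157, 0], "angular": [0, 0, 0.5], "gripper": 0.4},
    {"translation": [-0.006, 0.157, 0], "angular": [0, 0, 0.5], "gripper": 0.4},
    {"translation": [-0.006, 0.157, 0], "angular": [0, 0, 0.5], "gripper": 0.4},
    {"translation": [0, 0, 0], "angular": [0, 0, 0], "gripper": 0.4},
  ],
)

```text
t: 18.27
tool_pos: [0.6546, 0.0172, 0.074]
tool_rot: [3.133, 0.202, 0.006]
contact_force: [-4.1, -3.4, 6.7]
opening: 0.0432
grip_force: 26.3
```

```bash
python3 g.py .654 .0107 .074 3.6;  python3 - <<'E'
from h import *
a,b=grab('top'),grab('scene')
x=cv2.resize(a['color'][110:230,180:300,::-1],(400,400),interpolation=cv2.INTER_CUBIC);y=cv2.resize(b['color'][185:285,205:305,::-1],(400,400),interpolation=cv2.INTER_CUBIC)
cv2.imwrite('pics/p7.png',np.hstack([x,y]))
E
```

```text
t 18.27 pos [0.6546 0.0172 0.074 ] yaw 7.37 q6 1.36 F [-4.1 -3.4  6.7] open 0.0432
shift units [-0.035  0.16  -0.001] turn units [ 0.018 -0.028  0.471] | in turned axes [-0.024  0.162 -0.001]
```

View pics/p7.png

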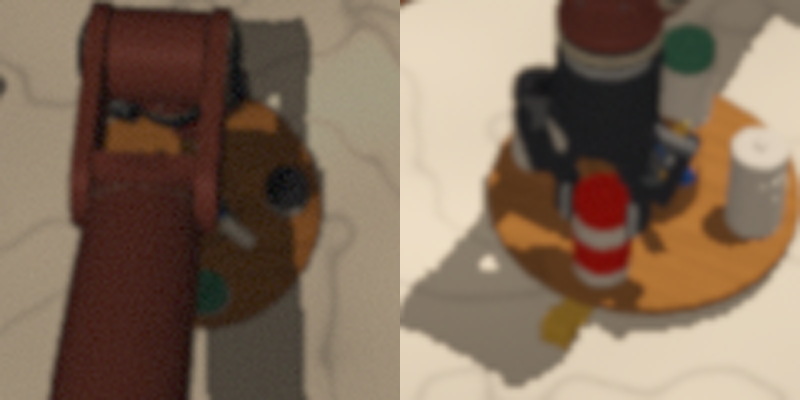

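In the scene half the red jar at (602,230) is gripped, a little right of the pointer at (567,322). In the top half the black lid is at (287,187). I'll compute the remaining angle from the black and green lids.

```bash
cat > fin.py <<'E'
import numpy as np,cv2; from h import *
from fit import msk,bk,green,red
a,b=grab('top'),grab('scene'); ax=np.array([.5635,.0077])
def mid(im,col,c,r):
    m,C=msk(im,*col,c,r); m&=(C[...,2]>.1)&(C[...,2]<.113); v,u=np.nonzero(m)
    p=C[m]; return len(p),(p.min(0)+p.max(0))[:2]/2,p.mean(0)[:2]
n,p,q=mid(a,bk,(.55,-.08),.035)
for k in(p,q): print('black top',n,k,'-> red angle',np.degrees(np.arctan2(*(k-ax)[::-1]))+90)
m,C=msk(b,(0,0,90),(180,60,255),(.57,-.09) if 0 else (.55,.1),.05); m&=(C[...,2]>.1)&(C[...,2]<.113); p=C[m]
print('cream scene',len(p),(p.min(0)+p.max(0))[:2]/2 if len(p) else '')
m,C=msk(b,*red,(.655,.012),.045);p=C[m&(C[...,2]>.03)&(C[...,2]<.11)];print('red scene',len(p),(p.min(0)+p.max(0))/2,p.mean(0))
for im in(a,b):
    m,C=msk(im,(18,100,40),(34,255,255),(.71,.0125),.025); m&=C[...,2]<.035
    p=C[m];print('ptr',len(p),(p.min(0)+p.max(0))/2,p.mean(0)) if len(p) else None
E
python3 fin.py; python3 - <<'E'
import sys; sys.path.insert(0,'.')
E
```

```text
black top 106 [ 0.56752287 -0.08203222] -> red angle 2.566961700347605
black top 106 [ 0.56906432 -0.08183556] -> red angle 3.5561605091013178
cream scene 124 [0.55517065 0.09814842]
red scene 206 [0.65493442 0.01563525 0.07636766] [0.66372048 0.01855955 0.08758599]
ptr 99 [0.70543422 0.011105   0.01557634] [0.71057641 0.01303325 0.01816201]
```

Call:
drive_tool(
  steps=[
    {"translation": [-0.03, 0.06, 0], "angular": [0, 0, 0.15], "gripper": 0.4},
    {"translation": [0, 0.05, 0], "angular": [0, 0, 0.15], "gripper": 0.4},
    {"translation": [0, 0, 0], "angular": [0, 0, 0], "gripper": 0.4},
    {"translation": [0, 0, 0], "angular": [0, 0, 0], "gripper": 0.4},
    {"translation": [0, 0, 0], "angular": [0, 0, 0], "gripper": 0.4},
    {"translation": [0, 0, 0], "angular": [0, 0, 0], "gripper": 0.4},
    {"translation": [0, 0, 0], "angular": [0, 0, 0], "gripper": 0.4},
  ],
)

```text
t: 19.35
tool_pos: [0.6549, 0.0135, 0.0739]
tool_rot: [3.137, 0.137, 0.011]
contact_force: [0.9, -3.2, 4.8]
opening: 0.0431
grip_force: 26.1
```

```bash
python3 fin.py; python3 g.py .654 .0107 .074 3.6; python3 - <<'E'
from fit import *
b=load('scene'); cv2.imwrite('pics/p8.png',cv2.resize(b['color'][185:285,205:305,::-1],(590,590),interpolation=cv2.INTER_CUBIC))
a=load('top')
m,C=msk(a,(100,80,30),(130,255,255),(.564,.008),.08);p=C[m];print('pen top',len(p),np.median(p,0) if len(p) else '')
E
```

```text
black top 116 [ 0.56582577 -0.08196762] -> red angle 1.4857838239533123
black top 116 [ 0.56709511 -0.08201606] -> red angle 2.2947309878793334
cream scene 123 [0.56124996 0.09850714]
red scene 201 [0.65560092 0.01109348 0.07564633] [0.6647453  0.01501964 0.08568853]
ptr 93 [0.70609048 0.01127812 0.01416224] [0.71156178 0.01285163 0.01884854]
t 19.45 pos [0.6549 0.0135 0.074 ] yaw 5.0 q6 1.39 F [ 0.2 -2.4  5.6] open 0.0432
shift units [-0.028  0.068 -0.001] turn units [ 0.011 -0.05   0.175] | in turned axes [-0.026  0.069 -0.001]
pen top 0
```

View pics/p8.png

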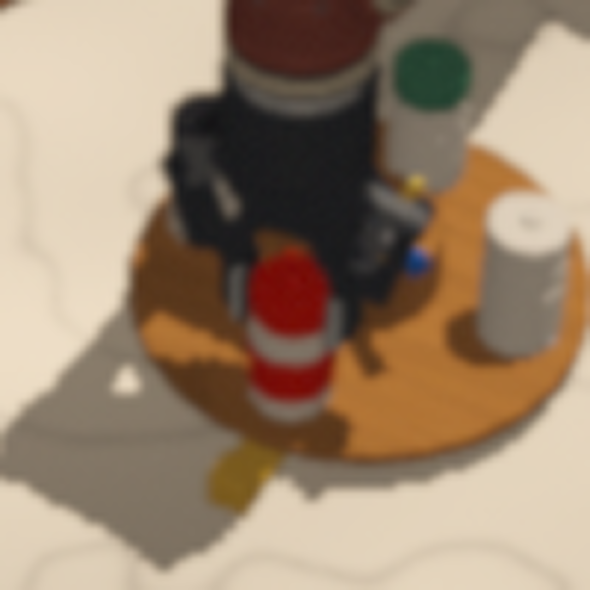

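The red jar at (290,340) is in line with the pointer at (245,475), and my estimates agree within about 3 mm. The pen end is still in the clip at (418,262).

```bash
python3 -c "
from station import ctrl
print(ctrl.finish_job())"
```

```text
the job is handed in; nothing more can be done
None
```

I handed the job in with the blue pen seated in the clip and the gripper holding the red jar about 3 mm from the pointer line; pen seating and jar position were checked by camera and force, jaw closure only by eye, and the judge returned no verdict.

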